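# Open the active door and draw the flush bolt of a two-door lab cabinet

### The job

Get the small blue two-door cabinet ready to be opened at full width: first swing the active door (the one with the yellow cover strip and guard) wide open by its handle, and only then pull the passive door's red bolt knob fully up and leave it up. The passive door may stay shut; leave the active door wide open and do not knock over the brown bottle or the blue-lidded jar.

Things in the scene. Friction and masses are not known exactly. Their poses are not given: they have to be found in the camera images.
- active_door (a joint): Hinge of the active door, the left one seen from the robot (blue, 138 mm wide, 14 mm thick, top 140 mm above the bench). 0 rad = shut; grows as its free edge swings toward the robot, clockwise from above; stop at 1.9. May start a little ajar; 1.3 is wide open. Turns easily (about 1 N at the handle) and stays where it is left.
- active_guard (a point): Centre of the top of the yellow guard on the active door's free edge, 188 mm above the bench. The guard is a front plate and roof, 62 mm along the door, 44 mm deep, that overlaps the passive door and hides the bolt knob until the active door is opened; it swings with the door. A yellow strip covers the gap below it.
- active_handle (a point): Grip point on the active door's handle, an upright round steel bar, 12 mm diameter, axis 35 mm in front of the door face. The point is on its axis, 140 mm above the bench; the bar's top is at 164 mm: pinch it from above. x points from the door's front into the cabinet, y along the door toward its hinge, z up. The passive door has an identical bar, 120 mm to the right when shut.
- active_hinge (a point): Point on the vertical hinge axis of the active door, at the left end of the cabinet front, 140 mm above the bench. Axes turn with the door as for active_handle, whose bar axis lies at x = -42 mm, y = -80 mm in this frame.
- bolt_knob (a point): Middle of the red upright knob (18 mm diameter, 26 mm tall) on top of the passive door's bolt; bolt down, it is 168 mm above the bench and 28 mm above the flat top of cabinet and door, 30 mm right of where the doors meet. x points into the cabinet, y left along its front, z up. With the active door open it stands free all round and can be pinched from above.
- bolt (a joint): Travel of the passive door's bolt in m: 0 = down, its pin behind the keeper at the cabinet's foot, so that the passive door is locked; grows straight up, stop at 0.025 (fully drawn). About 3 N lifts it and friction holds it at any height. May start up to 2 mm up.
- amber_bottle: Brown glass bottle with white cap, 56 mm wide, 114 mm tall, standing loose on the bench to the left. Origin at the centre of its base, z up. A bystander.
- jar_blue: White jar with blue lid, 58 mm wide, 83 mm tall, standing loose on the bench in front of the cabinet's right end. Origin at the centre of its base, z up. A bystander.

How it is judged:
On the way, in this order (a step that is already met when the one before it is completed fails the run):
1. the active door is swung wide open while the bolt is still down (value of joint active_door above 1 rad and value of joint bolt below 0.008 m), for 0.1 s.
2. the bolt is drawn fully up with the active door open (value of joint active_door above 1 rad and value of joint bolt above 0.018 m), for 0.2 s.
At the end, for the whole second after the job is handed in: The active door stands open by more than 1.0 rad (57 degrees) and the bolt is up by more than 18 of its 25 mm, both at rest; the bottle and jar stand upright (all of step 2 and velocity of joint bolt between -0.01 and 0.01 m/s and velocity of joint active_door between -0.1 and 0.1 rad/s and angle between each of amber_bottle, jar_blue's own z axis and vertical below 0.35 rad); the robot touches nothing.
It fails at once if the bolt is raised more than 8 mm before the active door is open (0.6 rad) (value of joint bolt above 0.008 m and value of joint active_door below 0.6 rad).
It fails at once if the brown bottle or the blue-lidded jar is knocked over (angle between any of amber_bottle, jar_blue's own z axis and vertical above 0.7 rad).
It also fails if it takes over 45 s, if anything falls off the work surface, if the arm or the gripper's body presses on something with over 40 N, if the wrist force passes 120 N, or if a joint passes its speed limit or range.

### The arm

A 6-joint arm with a two-finger parallel gripper is mounted at the origin on a cart in front of the work surface, level with it; the furniture and walls round the work are solid. World frame = base frame: x ahead of the robot, y to its left, z up, the work surface at z = 0. Lengths are in m, angles in rad, forces in N, time in s.
With the tool pointing down it reaches from about 0.225 to 0.875 m from the base axis. Payload 3.4 kg.
Tool frame: the origin (TCP) lies midway between the tips of the shut fingers; the grasp point (between the pads) lies 19 mm behind it; x points along the fingers, z is the direction in which the jaws open and shut, and the axes are right-handed (so a half turn about x gives the same grasp; the last joint's range is limited). The gripper opens to 85 mm and grips with 20 to 120 N. Pads are 22 mm wide; open, the fingers measure 114 mm over their backs; the gripper's body (76 mm by 85 mm) begins 54 mm behind the grasp point. The pads swing forward as they close: fully open they stand 13 mm farther back than shut.
Start: joints at [1.031, 0.276, 1.505, -0, 1.361, -0.121], TCP at [0.234, 0.525, 0.231] pointing down, gripper open.
Joint ranges: [-2.89, 2.89], [-0.75, 2.08], [0.22, 2.7], [-1.18, 4.32], [0.11, 2.71], [-2.7, 2.7]. Speed limits (rad/s): [2.57, 2.57, 3.14, 3.14, 3.14, 3.14].

### API

Orientations are given as a unit quaternion [w, x, y, z].
In Python, from rig import manip, eyes gives the robot as it stands. The module is installed in compiled form; this text tells all that it offers.
- The arm moves only by the shell command python3 -m crank 'ROWS' [FORCE]. ROWS is JSON, a list of rows, each a list of 7 numbers: the shift along the tool's x, y, z in cm, then the turn, a rotation vector about the tool's x, y, z in degrees, then the finger opening in cm, from 0 to 8.54. A call has 1 to 5 rows; each row is the pose to reach, as a shift and turn from the pose commanded when the call began, along the tool's axes at that moment; what a row does not reach only later rows make up. A row lasts 1/8 s, in which the tool goes at most 62.5 mm and 10.7 degrees, less where a joint would pass 70% of its speed; a pose out of reach is approached as far as the arm can. A call with a gripper value outside its range is refused whole. The fingers move at their own pace and stop on an object; FORCE is the grip in N (left out, the last holds). Time passes only in rows, so rows that repeat a pose let the fingers close. It gives the time, the measured TCP pose, the force and the opening at its end, in the units of the state.
- manip.get_state(): the state, without advancing time (a new reading comes with each control period).
- eyes.get_image(name): name is "side" or "top"; returns a dict with "color" (384x512x3 uint8, blue, green, red), "z_map" (384x512 float32, m along the optical axis (not along the pixel's ray), 0 where there is no reading), "vertical_fov" (degrees; the focal length in pixels is half the picture's height over the tangent of half this angle, whatever the lens; pixels are square), "cx", "cy" (the principal point, pixels), "eye" and "attitude" of the camera in the world. Camera axes: x right, y up, looking along -z (the intrinsics and any distortion apply to the point x, -y, -z); pixel columns grow to the right and rows downward; lengths in m; the calibration is good to about 2 mm. A picture is of the moment at which its call begins.
- manip.sign_off(): hands the job in, once; it reports no verdict.
The state is a dict: "clock": time; "qpos": joint angles; "qd": joint speeds; "effort": joint torques, N m; "position": TCP position; "ee_rot": TCP orientation; "contact_force": force on the tool from outside, world axes, zero at the start; "moment": the same for the moment, N m; "width": finger opening in m.
Only numpy, scipy, OpenCV 4.12 (cv2) and the standard library are available. Lean on these libraries where they do the work, as an engineer would, in place of code of your own. Each camera call takes 0.05 s, during which the arm holds its last target.

## Working session

There is one attempt and no reset: what is moved stays moved. The work goes in short steps, Python scripts to look and compute and a shell command to move; the robot and the scene stay as the last step left them, time stands still between calls to the robot, and variables do not carry over. Pictures are saved under pics/ and viewed, and the job is handed in when it is done.

```bash
mkdir -p pics
cat > h.py <<'E'
from rig import manip, eyes
import numpy as np, cv2
from scipy.spatial.transform import Rotation as R
def rot(q): return R.from_quat([q[1],q[2],q[3],q[0]])
def get(n):
    d=eyes.get_image(n); return d
def pt(d,u,v,z=None):
    H=d["color"].shape[0]; f=H/2/np.tan(np.radians(d["vertical_fov"])/2)
    if z is None:
        w=d["z_map"][int(v)-1:int(v)+2,int(u)-1:int(u)+2]; w=w[w>0]; z=np.median(w) if w.size else np.nan
    p=np.array([(u-d["cx"])/f*z,-(v-d["cy"])/f*z,-z])
    return rot(d["attitude"]).apply(p)+np.array(d["eye"])
E
python3 - <<'E'
from h import *
s=manip.get_state(); print({k:np.round(v,3) for k,v in s.items()})
for n in("side","top"):
    d=get(n); cv2.imwrite(f"pics/{n}0.png",d["color"]); np.savez(f"{n}0.npz",**d)
    print(n,[k for k in d],d["vertical_fov"],d["cx"],d["cy"],d["eye"],d["attitude"])
E
```

```text
{'clock': np.float64(0.0), 'qpos': array([ 1.031,  0.277,  1.506, -0.   ,  1.361, -0.121]), 'qd': array([ 0.001,  0.001,  0.   ,  0.   , -0.   , -0.001]), 'effort': array([ 0.0000e+00, -4.1677e+01, -2.4581e+01, -0.0000e+00,  1.1000e-02,
       -0.0000e+00]), 'position': array([0.234, 0.525, 0.23 ]), 'ee_rot': array([ 0.592, -0.385,  0.594,  0.385]), 'contact_force': array([-0.302,  0.353,  0.03 ]), 'moment': array([-0.022, -0.008, -0.035]), 'width': np.float64(0.085)}
side ['color', 'z_map', 'vertical_fov', 'cx', 'cy', 'eye', 'attitude'] 45.862334053449196 251.30435118320702 197.71714356239286 [ 0.01687012 -0.71639545  0.84866272] [ 0.85836146  0.42301545 -0.12739309 -0.26085345]
top ['color', 'z_map', 'vertical_fov', 'cx', 'cy', 'eye', 'attitude'] 56.709890618691716 258.7470387253048 191.8990256455665 [0.40346849 0.04327156 1.07557214] [-0.702723   -0.04565879  0.0328262   0.70923769]
```

View pics/side0.png

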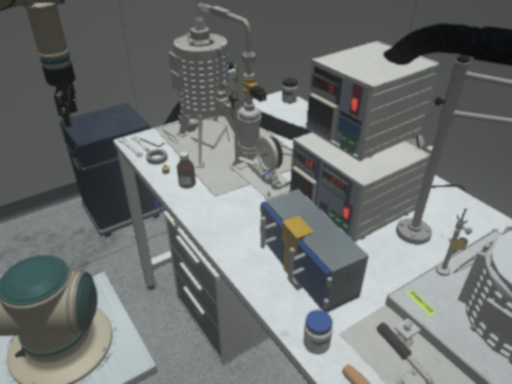

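View pics/top0.png

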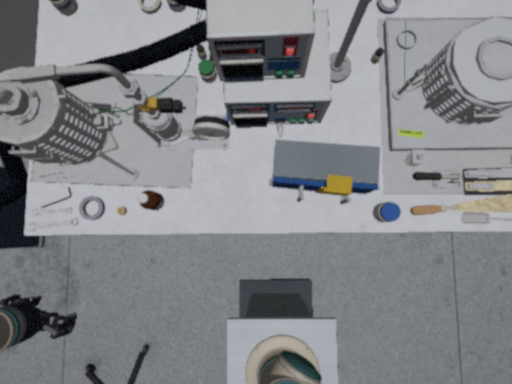

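Run:
```python
import numpy as np,cv2
d=np.load("top0.npz"); c=d["color"][125:235,255:405]; cv2.imwrite("pics/top0c.png",cv2.resize(c,None,fx=5,fy=5,interpolation=cv2.INTER_CUBIC))
d=np.load("side0.npz"); c=d["color"][180:360,240:380]; cv2.imwrite("pics/side0c.png",cv2.resize(c,None,fx=3.3,fy=3.3,interpolation=cv2.INTER_CUBIC))
```

```text
(no output)
```

View pics/top0c.png

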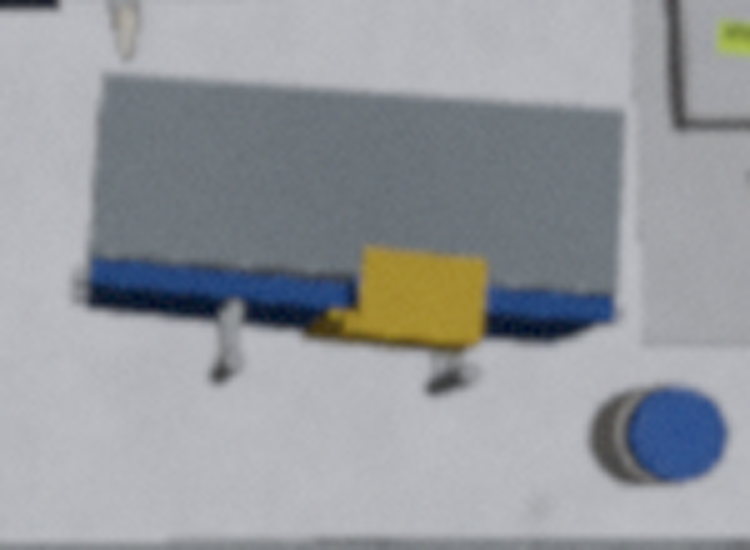

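View pics/side0c.png

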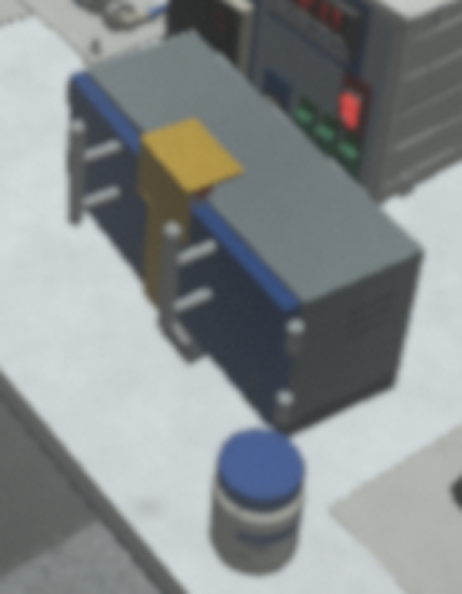

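```bash
cat >> h.py <<'E'
def onz(d,u,v,z):
    e=np.array(d["eye"]); p=pt(d,u,v,1.0)-e
    return e+p*(z-e[2])/p[2]
E
python3 - <<'E'
from h import *
t=np.load("top0.npz"); s=np.load("side0.npz")
T=lambda x,y,z:np.round(onz(t,255+(x+.5)/5-.5,125+(y+.5)/5-.5,z),4)
S=lambda x,y,z:np.round(onz(s,240+(x+.5)/3.3-.5,180+(y+.5)/3.3-.5,z),4)
for n,x,y,z in [("roofBL",363,247,.188),("BR",488,262,.188),("FR",484,343,.188),("hingeF",90,287,.14),("hingeB",90,260,.14),("passF",613,318,.14),("passB",616,292,.14),("cabBL",105,74,.14),("cabBR",623,112,.14),("bar1top",235,365,.164),("bar2top",470,372,.164),("jar",677,433,.083)]: print(n,T(x,y,z))
print()
for n,x,y,z in [("bar1top",76,126,.164),("bar2top",172,229,.164),("roofL",140,137,.188),("roofBack",195,118,.188),("roofR",243,170,.188),("roofF",190,193,.188),("hingeF",72,85,.14),("passF",290,310,.14),("cabR",422,250,.14),("jar",261,465,.083)]: print(n,S(x,y,z))
b=np.load("top0.npz"); print("bottle",onz(t,150,200,.114),onz(s,185,155,.114))
E
```

```text
roofBL [ 0.5461 -0.1136  0.188 ]
BR [ 0.5377 -0.1759  0.188 ]
FR [ 0.4969 -0.1724  0.188 ]
hingeF [0.5339 0.0229 0.14  ]
hingeB [0.5484 0.0227 0.14  ]
passF [ 0.5145 -0.2522  0.14  ]
passB [ 0.5283 -0.2544  0.14  ]
cabBL [0.6494 0.0134 0.14  ]
cabBR [ 0.6251 -0.2624  0.14  ]
bar1top [ 0.4893 -0.0505  0.164 ]
bar2top [ 0.4845 -0.1705  0.164 ]
jar [ 0.4567 -0.3026  0.083 ]

bar1top [ 0.4895 -0.0545  0.164 ]
bar2top [ 0.4819 -0.1751  0.164 ]
roofL [ 0.5023 -0.1114  0.188 ]
roofBack [ 0.5458 -0.1164  0.188 ]
roofR [ 0.5387 -0.1761  0.188 ]
roofF [ 0.4958 -0.1742  0.188 ]
hingeF [0.5312 0.01   0.14  ]
passF [ 0.5153 -0.2565  0.14  ]
cabR [ 0.624  -0.2647  0.14  ]
jar [ 0.4542 -0.3076  0.083 ]
bottle [0.49159299 0.35727238 0.114     ] [0.49760012 0.36691515 0.114     ]
```

```bash
cat >> h.py <<'E'
def info():
    s=manip.get_state(); r=rot(s["ee_rot"]); print("t",round(float(s["clock"]),2),"p",np.round(s["position"],4),"zax",np.round(r.apply([0,0,1]),3),"xax",np.round(r.apply([1,0,0]),3),"F",np.round(s["contact_force"],1),"w",round(float(s["width"]),4),"q",np.round(s["qpos"],2)); return s
def to(p,ang):
    """target TCP pos, jaw axis direction angle (deg, world, mod 180), tool down"""
    s=manip.get_state(); r=rot(s["ee_rot"]); a=np.radians(ang)
    best=None
    for k in(0,np.pi):
        z=np.array([np.cos(a+k),np.sin(a+k),0]); x=np.array([0,0,-1.]); y=np.cross(z,x)
        g=r.inv()*R.from_matrix(np.c_[x,y,z]); v=np.degrees(g.as_rotvec())
        if best is None or np.linalg.norm(v)<np.linalg.norm(best): best=v
    sh=r.inv().apply(np.array(p)-s["position"])*100
    print("shift",np.round(sh,2),"turn",np.round(best,1))
E
python3 - <<'E'
from h import *
info()
to([.34,.2,.235],90-5); to([.40,-.05,.235],85); to([.489,-.0525,.225],85)
E
```

```text
t 0.1 p [0.2336 0.5249 0.2305] zax [ 0.407  0.914 -0.002] xax [-0.001 -0.001 -1.   ] F [-0.6  0.  -0.4] w 0.0851 q [ 1.03  0.28  1.51  0.    1.36 -0.12]
shift [ -0.41 -22.93 -25.36] turn [-19.   -0.1  -0. ]
shift [ -0.38 -38.58 -45.75] turn [-19.   -0.1  -0. ]
shift [  0.61 -46.82 -42.36] turn [-19.   -0.1  -0. ]
```

```bash
python3 -m crank '[[-0.4,-4.5,-5,-5,0,0,3],[-0.4,-9,-10,-10,0,0,3],[-0.4,-13.5,-15,-15,0,0,3],[-0.4,-18,-20,-19,0,0,3],[-0.4,-22.9,-25.4,-19,0,0,3]]' 30
python3 - <<'E'
from h import *
info()
to([.40,-.05,.225],85); to([.489,-.0525,.215],85)
E
```

```text
clock: 0.72
position: [0.3306, 0.2264, 0.2351]
ee_rot: [0.521, -0.478, 0.521, 0.478]
contact_force: [1.5, -0.3, -0.5]
width: 0.0301
t 0.72 p [0.3306 0.2264 0.2351] zax [ 0.086  0.996 -0.   ] xax [ 0. -0. -1.] F [ 1.5 -0.3 -0.5] w 0.0301 q [ 0.43  0.01  1.83 -0.    1.31 -1.06]
shift [  1.02  -9.29 -26.94] turn [ 0.1 -0.   0. ]
shift [  2.02 -18.17 -26.43] turn [ 0.1 -0.   0. ]
```

```bash
python3 -m crank '[[0,-4,-6,0,0,0,3],[0.5,-8,-12,0,0,0,3],[1,-12,-18,0,0,0,3],[2,-17,-23.8,0,0,0,3],[2,-17,-23.8,0,0,0,3]]'; python3 -m crank '[[0,0,0,0,0,0,3],[0,0,0,0,0,0,3]]'
python3 - <<'E'
from h import *
info(); to([.489,-.0525,.215],85)
for n in("side","top"):
    d=get(n); np.savez(f"{n}1.npz",**d)
    c=d["color"][150:260,240:390] if n=="top" else d["color"][150:300,210:360]
    cv2.imwrite(f"pics/{n}1.png",cv2.resize(c,None,fx=4,fy=4,interpolation=cv2.INTER_CUBIC))
E
```

```text
clock: 1.35
position: [0.4801, -0.0261, 0.2147]
ee_rot: [0.522, -0.477, 0.522, 0.477]
contact_force: [-0.1, -0.7, 0.2]
width: 0.0299
clock: 1.6
position: [0.4783, -0.0232, 0.2148]
ee_rot: [0.521, -0.477, 0.522, 0.478]
contact_force: [-0.2, 0.1, -0.3]
width: 0.03
t 1.6 p [ 0.4783 -0.0232  0.2148] zax [0.088 0.996 0.001] xax [-0.002  0.001 -1.   ] F [-0.2  0.1 -0.3] w 0.03 q [-0.19  0.14  1.72  0.    1.28 -1.68]
shift [-0.02 -1.32 -2.83] turn [-0.   0.1 -0.1]
```

View pics/side1.png

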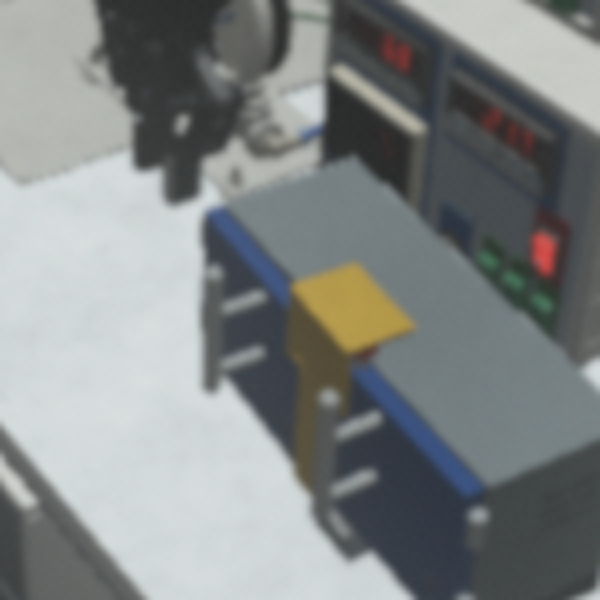

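View pics/top1.png

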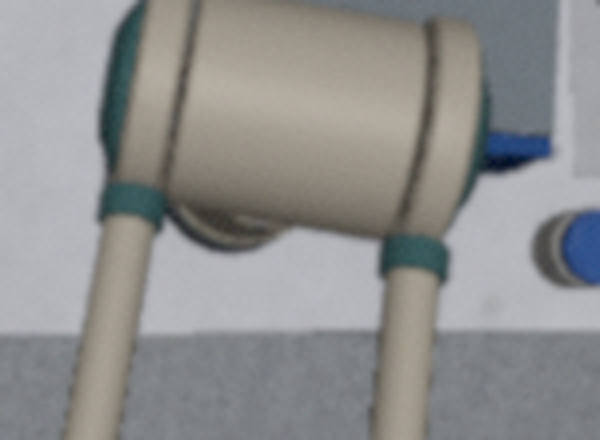

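```bash
cat >> h.py <<'E'
def proj(d,p):
    H=d["color"].shape[0]; f=H/2/np.tan(np.radians(d["vertical_fov"])/2)
    c=rot(d["attitude"]).inv().apply(np.array(p)-d["eye"]); return float(d["cx"]+f*c[0]/-c[2]),float(d["cy"]+f*c[1]/c[2])
E
python3 - <<'E'
from h import *
d=np.load("side1.npz"); f=lambda p:np.round((np.array(proj(d,p))-[210,150])*4,0)
print(f([.478,-.023,.215]),f([.480,-.003,.222]),f([.476,-.043,.222]),f([.4894,-.0525,.164]),f([.4894,-.0525,.116]))
E
```

```text
[164. 182.] [148. 153.] [181. 191.] [209. 270.] [208. 331.]
```

```bash
python3 - <<'E'
from h import *
to([.4895,-.053,.215],85);to([.4895,-.053,.129],85)
E
python3 -m crank '[[0,-1.4,-2.9,0,0,0,3.6],[0,-1.4,-2.9,0,0,0,3.6],[1.5,-1.4,-2.9,0,0,0,3.6],[3,-1.4,-2.9,0,0,0,3.6],[3,-1.4,-2.9,0,0,0,3.6]]'
python3 - <<'E'
from h import *
info(); to([.4895,-.053,.129],85)
d=get("side"); np.savez("side2.npz",**d)
c=d["color"][150:300,210:360]
cv2.imwrite("pics/side2.png",cv2.resize(c,None,fx=4,fy=4,interpolation=cv2.INTER_CUBIC))
E
```

```text
shift [ 0.03 -1.38 -2.94] turn [ 0.1  0.  -0. ]
shift [ 8.63 -1.38 -2.94] turn [ 0.1  0.  -0. ]
clock: 2.33
position: [0.4888, -0.0527, 0.1833]
ee_rot: [0.52, -0.477, 0.522, 0.479]
contact_force: [0.2, -0.4, 0.5]
width: 0.0361
t 2.33 p [ 0.4888 -0.0527  0.1833] zax [0.086 0.996 0.001] xax [-0.004  0.001 -1.   ] F [ 0.2 -0.4  0.5] w 0.0361 q [-0.25  0.19  1.75  0.    1.21 -1.73]
shift [ 5.43 -0.09 -0.03] turn [ 0.1  0.1 -0.2]
```

View pics/side2.png

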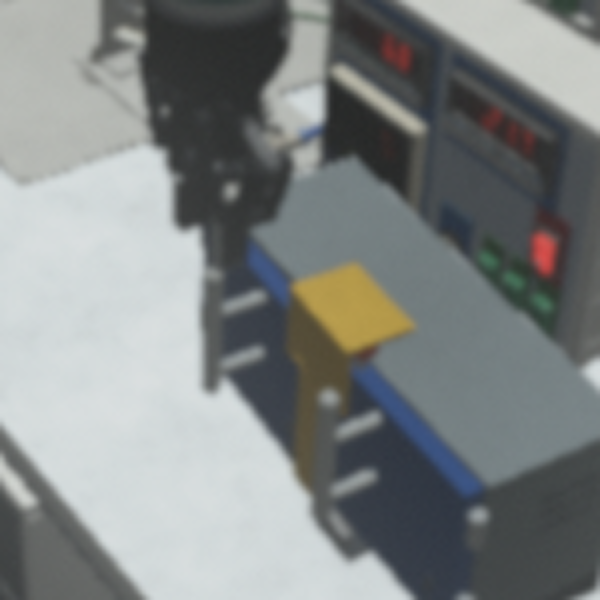

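Fingers sit above the bar (bar top at crop (213,270)), one each side along the door. I'm descending now.

```bash
python3 -m crank '[[1.5,0,0,0,0,0,3.6],[3,0,0,0,0,0,3.6],[4.5,0,0,0,0,0,3.6],[5.4,0,0,0,0,0,3.6],[5.4,0,0,0,0,0,3.6]]'; python3 -m crank '[[0,0,0,0,0,0,1],[0,0,0,0,0,0,0.5],[0,0,0,0,0,0,0.5],[0,0,0,0,0,0,0.5],[0,0,0,0,0,0,0.5]]' 25
python3 - <<'E'
from h import *
info()
d=get("side"); np.savez("side3.npz",**d)
c=d["color"][150:300,210:360]
cv2.imwrite("pics/side3.png",cv2.resize(c,None,fx=4,fy=4,interpolation=cv2.INTER_CUBIC))
E
```

```text
clock: 3.0
position: [0.49, -0.0536, 0.1303]
ee_rot: [0.521, -0.477, 0.522, 0.478]
contact_force: [0.3, 0.6, 0.4]
width: 0.0362
clock: 3.62
position: [0.4928, -0.0518, 0.1319]
ee_rot: [0.524, -0.478, 0.519, 0.477]
contact_force: [5.5, 5.6, -2.9]
width: 0.0112
t 3.62 p [ 0.4928 -0.0518  0.1319] zax [0.088 0.996 0.004] xax [ 0.005  0.004 -1.   ] F [ 5.5  5.6 -2.9] w 0.0112 q [-0.25  0.24  1.83  0.01  1.07 -1.73]
```

View pics/side3.png

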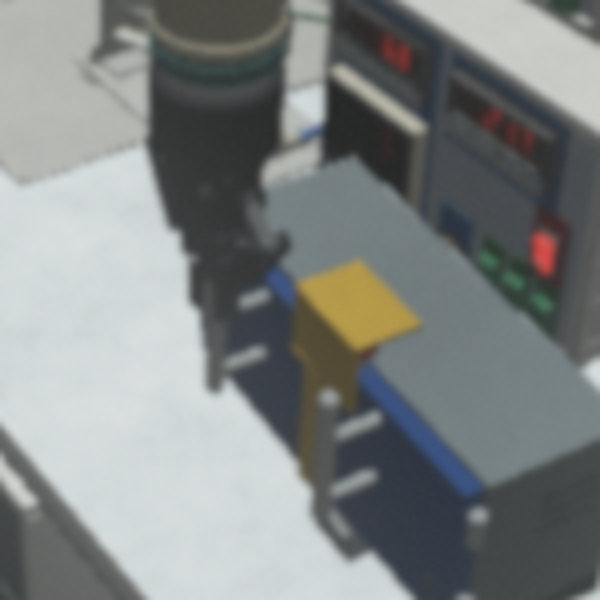

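```bash
python3 -m crank '[[0,0.95,0.55,7,0,0,0.5],[0,1.8,1.25,14,0,0,0.5],[0,1.8,1.25,14,0,0,0.5]]'
python3 - <<'E'
from h import *
info()
d=get("side"); np.savez("side3.npz",**d)
c=d["color"][150:300,210:360]
cv2.imwrite("pics/side4.png",cv2.resize(c,None,fx=4,fy=4,interpolation=cv2.INTER_CUBIC))
E
```

```text
clock: 4.05
position: [0.4763, -0.0373, 0.1319]
ee_rot: [0.579, -0.41, 0.573, 0.41]
contact_force: [6.5, 7.1, -5.5]
width: 0.0108
t 4.05 p [ 0.4763 -0.0373  0.1319] zax [0.327 0.945 0.006] xax [ 0.007  0.004 -1.   ] F [ 6.5  7.1 -5.5] w 0.0108 q [-0.23  0.21  1.87  0.01  1.06 -1.47]
```

View pics/side4.png

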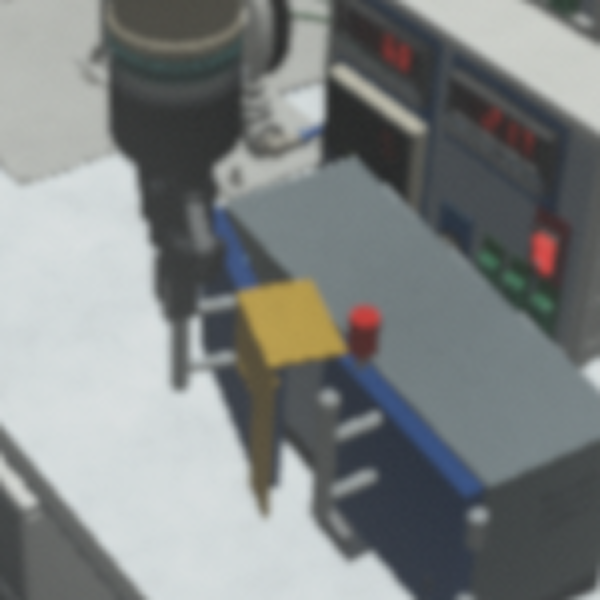

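```bash
python3 -m crank '[[0,0.95,0.55,7,0,0,0.5],[0,1.8,1.25,14,0,0,0.5],[0,2.6,2.05,21,0,0,0.5],[0,3.25,2.9,28,0,0,0.5],[0,3.25,2.9,28,0,0,0.5]]'
python3 - <<'E'
from h import *
info()
E
```

```text
clock: 4.72
position: [0.4561, -0.0002, 0.1319]
ee_rot: [0.661, -0.259, 0.655, 0.259]
contact_force: [8.4, 3.1, -7.7]
width: 0.0111
t 4.72 p [ 4.561e-01 -2.000e-04  1.319e-01] zax [0.732 0.682 0.008] xax [ 0.008  0.002 -1.   ] F [ 8.4  3.1 -7.7] w 0.0111 q [-0.16  0.18  1.91  0.    1.05 -0.91]
```

```bash
python3 -m crank '[[0,0.95,0.55,7,0,0,0.5],[0,1.8,1.25,14,0,0,0.5],[0,2.6,2.05,21,0,0,0.5],[0,3.25,2.9,28,0,0,0.5],[0,3.85,3.85,35,0,0,0.5]]'; python3 -m crank '[[0,0,0,0,0,0,0.5],[0,0.65,0.35,5,0,0,0.5],[0,0.65,0.35,5,0,0,0.5]]'
python3 - <<'E'
from h import *
info()
for n in("side","top"):
    d=get(n); np.savez(f"{n}5.npz",**d)
    c=d["color"][125:275,230:380] if n=="top" else d["color"][150:300,210:360]
    cv2.imwrite(f"pics/{n}5.png",cv2.resize(c,None,fx=4,fy=4,interpolation=cv2.INTER_CUBIC))
E
```

```text
clock: 5.35
position: [0.4576, 0.0526, 0.1319]
ee_rot: [0.708, -0.049, 0.703, 0.048]
contact_force: [6.5, -1.6, -8.0]
width: 0.0109
clock: 5.72
position: [0.4603, 0.0597, 0.1319]
ee_rot: [0.709, -0.019, 0.704, 0.019]
contact_force: [6.1, 0.5, -6.0]
width: 0.011
t 5.72 p [0.4603 0.0597 0.1319] zax [0.999 0.053 0.007] xax [ 0.007 -0.    -1.   ] F [ 6.1  0.5 -6. ] w 0.011 q [-0.02  0.19  1.89 -0.    1.05 -0.07]
```

View pics/side5.png

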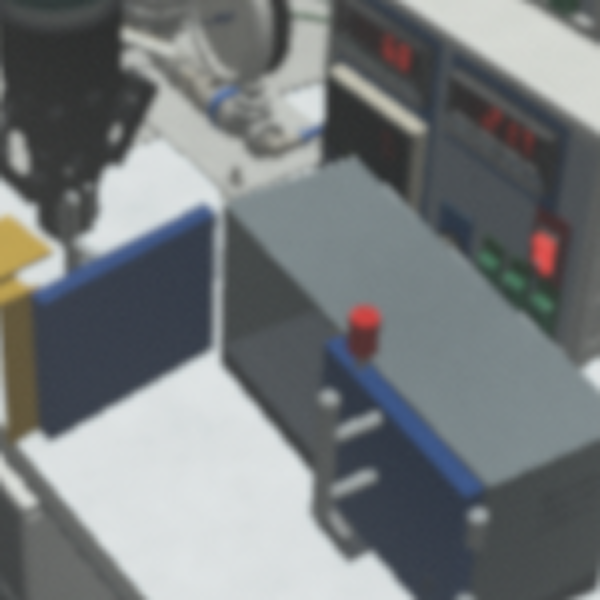

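View pics/top5.png

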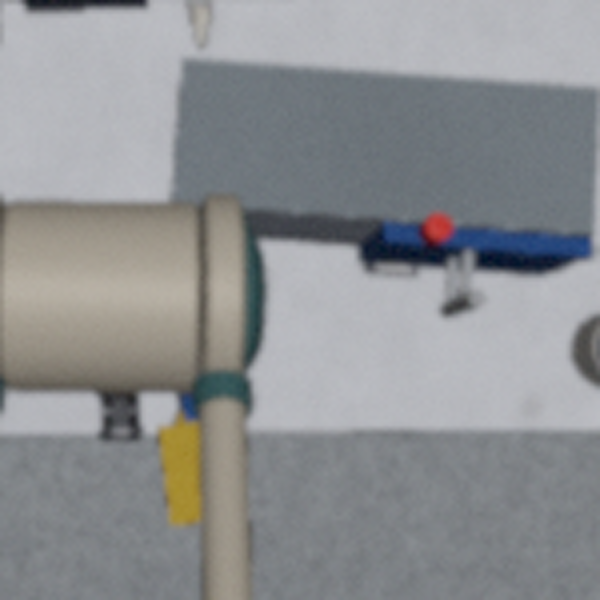

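```bash
python3 - <<'E'
from h import *
t=np.load("top5.npz"); s=np.load("side5.npz")
for z in(.181,.183): print(onz(t,230+(438.5)/4-.5,125+(228.5)/4-.5,z),onz(s,210+366.5/4-.5,150+317.5/4-.5,z))
hs=cv2.cvtColor(t["color"],cv2.COLOR_BGR2HSV); 
for d,box in((t,(170,195,325,350)),(s,(220,242,290,310))):
    c=d["color"].astype(int); m=(c[...,2]>110)&(c[...,1]<90)&(c[...,0]<90); a=np.zeros_like(m); a[box[0]:box[1],box[2]:box[3]]=1
    v,u=np.nonzero(m&a); print(u.mean(),v.mean(),u.min(),u.max(),v.min(),v.max(),len(u))
E
python3 -m crank '[[0,0,0,0,0,0,3.6],[0,0,0,0,0,0,3.6],[0,0,0,0,0,0,3.6],[-2,0,0,0,0,0,3.6],[-5,0,0,0,0,0,3.6]]';python3 -m crank '[[-4,0,0,0,0,0,3.6],[-7,0,0,0,0,0,3.6],[-7,0,0,0,0,0,3.6]]'
python3 - <<'E'
from h import *
info()
to([.46,-.05,.26],85); to([.524,-.146,.245],85); to([.524,-.146,.245],-5)
E
```

```text
[ 0.52735424 -0.14430609  0.181     ] [ 0.52675897 -0.1495299   0.181     ]
[ 0.52707727 -0.14388672  0.183     ] [ 0.52523159 -0.15122796  0.183     ]
339.0 181.5897435897436 336 342 179 185 39
300.74285714285713 229.4857142857143 297 304 227 232 35
clock: 6.45
position: [0.4559, 0.0597, 0.1812]
ee_rot: [0.706, -0.018, 0.708, 0.019]
contact_force: [1.6, 0.1, -0.5]
width: 0.0359
clock: 6.82
position: [0.4583, 0.0596, 0.2537]
ee_rot: [0.709, -0.019, 0.705, 0.018]
contact_force: [-0.2, 0.7, -0.5]
width: 0.0358
t 6.83 p [0.4583 0.0596 0.2537] zax [0.999 0.052 0.006] xax [ 0.006 -0.    -1.   ] F [-0.2  0.7 -0.5] w 0.0358 q [-0.02  0.09  1.69  0.    1.36 -0.07]
shift [ -0.63 -10.96  -0.4 ] turn [-82.    0.3   0.2]
shift [  0.91 -20.88   5.48] turn [-82.    0.3   0.2]
shift [  0.91 -20.88   5.48] turn [ 8.   0.3 -0. ]
```

```bash
python3 -m crank '[[0,-3,0,-10,0,0,4.5],[0,-6,1,-20,0,0,4.5],[0,-9,2,-30,0,0,4.5],[0,-12,3,-40,0,0,4.5],[0,-15,4,-50,0,0,4.5]]'
python3 - <<'E'
from h import *
info()
to([.5265,-.147,.225],85)
E
```

```text
clock: 7.45
position: [0.5041, -0.0888, 0.2497]
ee_rot: [0.631, -0.317, 0.633, 0.318]
contact_force: [0.0, -0.2, -0.1]
width: 0.0447
t 7.45 p [ 0.5041 -0.0888  0.2497] zax [ 0.597  0.802 -0.001] xax [-0.003  0.001 -1.   ] F [ 0.  -0.2 -0.1] w 0.0447 q [-0.31  0.17  1.6   0.    1.37 -1.24]
shift [ 2.46 -5.28 -3.33] turn [-31.7   0.   -0.2]
```

```bash
python3 -m crank '[[0.5,-2,-1,-10,0,0,4.5],[1,-4,-2,-20,0,0,4.5],[2,-5.3,-3.3,-31,0,0,4.5],[2,-5.3,-3.3,-31,0,0,4.5],[2,-5.3,-3.3,-31,0,0,4.5]]'
python3 - <<'E'
from h import *
info()
to([.5265,-.147,.225],85);to([.5265,-.147,.152],85)
d=get("side"); np.savez("side6.npz",**d)
c=d["color"][150:300,210:360]
cv2.imwrite("pics/side6.png",cv2.resize(c,None,fx=4,fy=4,interpolation=cv2.INTER_CUBIC))
E
```

```text
clock: 8.07
position: [0.5266, -0.1456, 0.2307]
ee_rot: [0.526, -0.472, 0.526, 0.473]
contact_force: [-0.4, 0.3, 0.1]
width: 0.0451
t 8.07 p [ 0.5266 -0.1456  0.2307] zax [0.107 0.994 0.001] xax [-0.001  0.001 -1.   ] F [-0.4  0.3  0.1] w 0.0451 q [-0.4   0.23  1.57  0.    1.34 -1.86]
shift [ 0.57 -0.   -0.14] turn [-1.1  0.1 -0.1]
shift [ 7.87 -0.02 -0.15] turn [-1.1  0.1 -0.1]
```

View pics/side6.png

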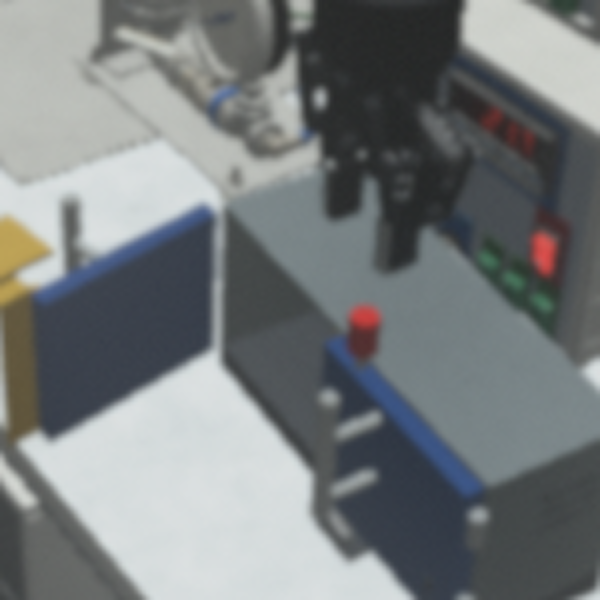

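```bash
python3 -m crank '[[2,0,-0.1,0,0,0,4.5],[4,0,-0.1,0,0,0,4.5],[6,0,-0.1,0,0,0,4.5],[7.8,0,-0.1,0,0,0,4.5],[7.8,0,-0.1,0,0,0,4.5]]'
python3 - <<'E'
from h import *
info()
d=get("side"); np.savez("side7.npz",**d)
c=d["color"][150:300,210:360]
cv2.imwrite("pics/side7.png",cv2.resize(c,None,fx=4,fy=4,interpolation=cv2.INTER_CUBIC))
E
```

```text
clock: 8.75
position: [0.5261, -0.1461, 0.1525]
ee_rot: [0.525, -0.472, 0.526, 0.474]
contact_force: [1.0, -0.6, 0.4]
width: 0.045
t 8.75 p [ 0.5261 -0.1461  0.1525] zax [0.105 0.994 0.001] xax [-0.002  0.001 -1.   ] F [ 1.  -0.6  0.4] w 0.045 q [-0.4   0.29  1.69  0.    1.16 -1.86]
```

View pics/side7.png

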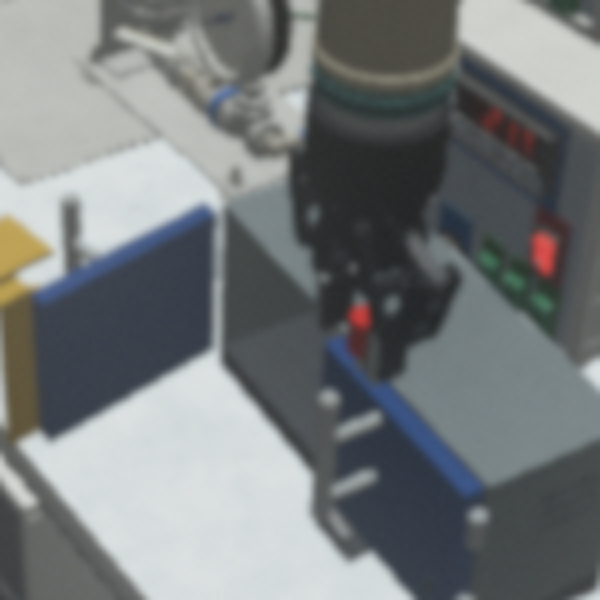

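The knob (crop (360,330)) is between the fingers, so I'm closing.

```bash
python3 -m crank '[[0,0,0,0,0,0,1.4],[0,0,0,0,0,0,1],[0,0,0,0,0,0,1],[0,0,0,0,0,0,1],[0,0,0,0,0,0,1]]' 45; python3 -m crank '[[-0.4,0,0,0,0,0,1],[-0.8,0,0,0,0,0,1],[-1.2,0,0,0,0,0,1]]'
python3 - <<'E'
from h import *
info()
d=get("side"); np.savez("side8.npz",**d)
c=d["color"][150:300,210:360]
cv2.imwrite("pics/side8.png",cv2.resize(c,None,fx=4,fy=4,interpolation=cv2.INTER_CUBIC))
E
```

```text
clock: 9.43
position: [0.5279, -0.1456, 0.1544]
ee_rot: [0.527, -0.473, 0.524, 0.473]
contact_force: [1.0, 5.1, 2.1]
width: 0.0162
clock: 9.8
position: [0.5275, -0.1456, 0.1654]
ee_rot: [0.527, -0.472, 0.525, 0.474]
contact_force: [2.3, 5.4, -2.9]
width: 0.0163
t 9.8 p [ 0.5275 -0.1456  0.1654] zax [0.105 0.994 0.003] xax [ 0.001  0.003 -1.   ] F [ 2.3  5.4 -2.9] w 0.0163 q [-0.4   0.28  1.67  0.    1.19 -1.87]
```

View pics/side8.png

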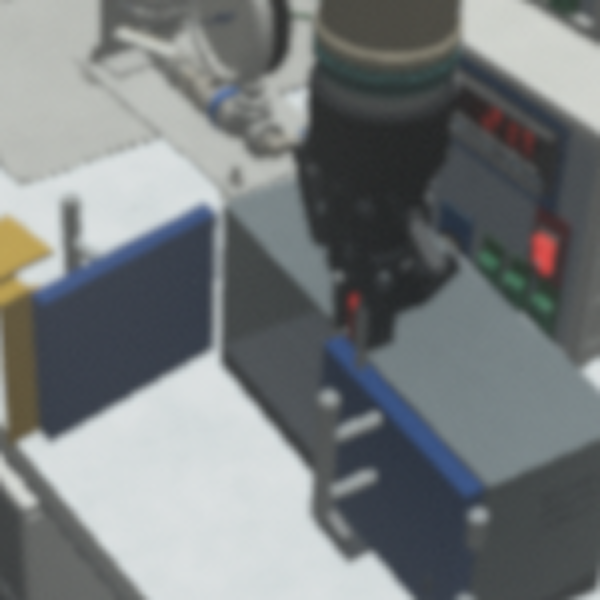

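```bash
python3 -m crank '[[-0.4,0,0,0,0,0,1],[-0.8,0,0,0,0,0,1],[-1.1,0,0,0,0,0,1],[-1.3,0,0,0,0,0,1],[-1.3,0,0,0,0,0,1]]'
python3 - <<'E'
from h import *
info()
d=get("side"); np.savez("side9.npz",**d)
c=d["color"][150:300,210:360]
cv2.imwrite("pics/side9.png",cv2.resize(c,None,fx=4,fy=4,interpolation=cv2.INTER_CUBIC))
E
```

```text
clock: 10.48
position: [0.5273, -0.1455, 0.1786]
ee_rot: [0.527, -0.472, 0.525, 0.474]
contact_force: [2.2, 5.6, -1.7]
width: 0.0166
t 10.47 p [ 0.5273 -0.1455  0.1786] zax [0.105 0.994 0.003] xax [ 0.001  0.003 -1.   ] F [ 2.2  5.6 -1.7] w 0.0166 q [-0.4   0.27  1.65  0.    1.22 -1.87]
```

View pics/side9.png

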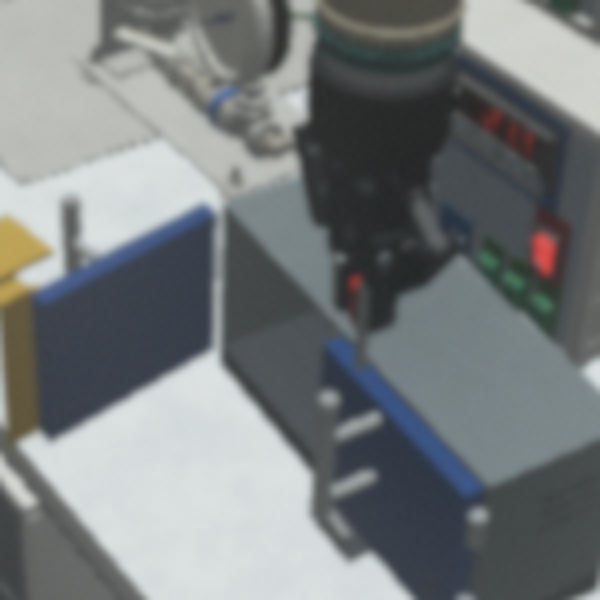

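```bash
python3 -m crank '[[-0.2,0,0,0,0,0,1],[-0.2,0,0,0,0,0,1]]';  python3 -m crank '[[0,0,0,0,0,0,4.5],[0,0,0,0,0,0,4.5],[0,0,0,0,0,0,4.5],[0,0,0,0,0,0,4.5]]'; python3 -m crank '[[-1,0,0,0,0,0,4.5],[-3,0,0,0,0,0,4.5],[-6,0,0,0,0,0,4.5],[-10,0,0,0,0,0,4.5],[-10,0,0,0,0,0,4.5]]'
python3 - <<'E'
from h import *
info()
for n in("side","top"):
    d=get(n); np.savez(f"{n}10.npz",**d)
    c=d["color"][125:275,230:380] if n=="top" else d["color"][150:300,210:360]
    cv2.imwrite(f"pics/{n}10.png",cv2.resize(c,None,fx=4,fy=4,interpolation=cv2.INTER_CUBIC))
    cv2.imwrite(f"pics/{n}10f.png",d["color"])
E
```

```text
clock: 10.78
position: [0.5268, -0.1455, 0.1793]
ee_rot: [0.526, -0.472, 0.525, 0.474]
contact_force: [2.3, 4.7, -6.2]
width: 0.0164
clock: 11.28
position: [0.5272, -0.1476, 0.1807]
ee_rot: [0.526, -0.473, 0.525, 0.473]
contact_force: [-0.2, 0.8, 0.2]
width: 0.0451
clock: 11.9
position: [0.529, -0.1481, 0.2845]
ee_rot: [0.527, -0.476, 0.524, 0.47]
contact_force: [0.8, 0.9, -0.7]
width: 0.045
t 11.9 p [ 0.529  -0.1481  0.2845] zax [ 0.104  0.995 -0.002] xax [ 0.008 -0.003 -1.   ] F [ 0.8  0.9 -0.7] w 0.045 q [-0.4   0.21  1.47 -0.    1.46 -1.87]
```

View pics/side10.png

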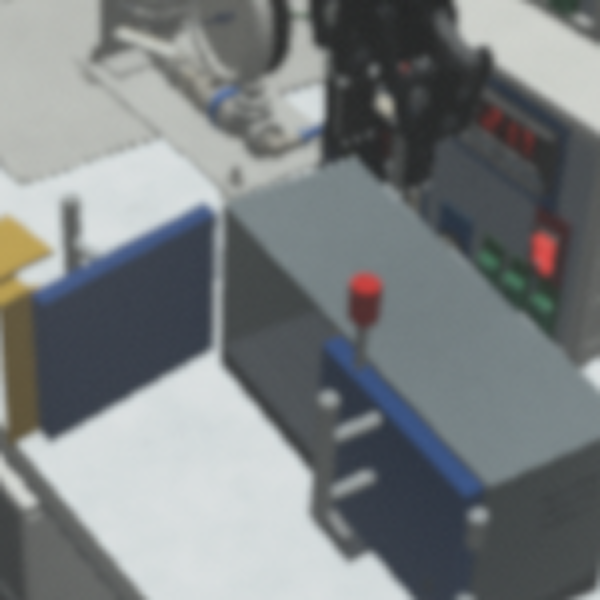

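View pics/side10f.png

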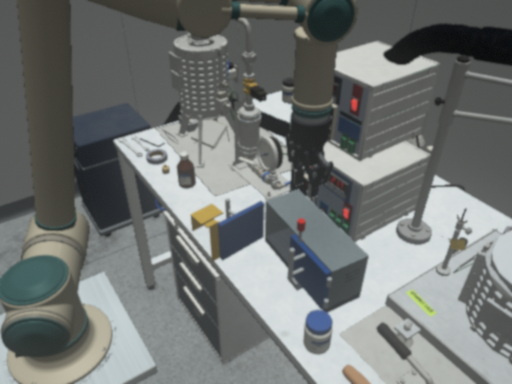

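View pics/top10f.png

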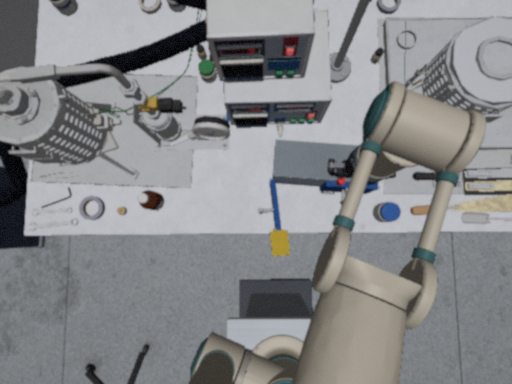

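Run:
```python
from h import *
d=np.load("side10.npz")
for z in(.181,.199,.203,.206): print(z,(np.array(proj(d,[.527,-.1475,z]))-[210,150])*4)
t=np.load("top10.npz"); a=onz(t,273,181,.14); b=onz(t,279,229,.14); print(a,b,np.degrees(np.arctan2(b[1]-a[1],b[0]-a[0])))
s=info(); print(s["qd"]); manip.sign_off()
```

```text
0.181 [362.54122541 313.32059852]
0.199 [364.6509631  288.65299752]
0.203 [365.12612556 283.09727463]
0.206 [365.48403165 278.91254367]
[0.5365958  0.02178573 0.14      ] [0.40978762 0.00771493 0.14      ] -173.6682852217027
t 12.0 p [ 0.527  -0.1473  0.2808] zax [ 0.104  0.995 -0.   ] xax [ 0.001 -0.    -1.   ] F [-1.   0.1 -0.1] w 0.0451 q [-0.4   0.21  1.47  0.    1.46 -1.87]
[-0.00088549  0.017748    0.03753871  0.0018308  -0.00321846 -0.0017487 ]
the job is handed in; nothing more can be done
```

I swung the active door wide open by its handle first, then drew the red bolt knob up, let go and backed the gripper off upward. I handed the job in at about 12.0 s of the 45 s allowed. No verdict was reported.

- **Active door:** the top view shows it about 79–82° open (roughly 1.4 rad), well past the 1.0 rad needed. It stayed there after I let go.
- **Bolt:** the side view puts the top of the knob about 22–25 mm higher than before, against the 18 mm needed. While gripped, the knob was lifted about 25 mm with the tool. The downward force was growing at the end, as it would near the stop.
- **Bottle and jar:** both were upright and looked unmoved in the last pictures.
- **Contact:** the gripper was clear above the cabinet, with about 1 N read at the wrist.

Some readings disagreed. The two cameras differed by up to 5 mm across the cabinet on where the bar and knob stood. The grippers read 11 mm on the 12 mm bar and 16 mm on the 18 mm knob. Closing on the bar pushed the slightly ajar door a few millimetres toward shut before I swung it open.

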